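# Lay the neck blank down against the stop

### The job

Tip the standing violin neck blank over onto its flat side along the carving board, scroll end away from the red stop, letting it down gently all the way rather than letting it drop. Then push it along the board until its heel end sits flush against the red stop. Do it all by touch with the fingers, without squeezing, pressing hard on or lifting the blank, and leave the glue bottle, jar and gouge alone.

Things in the scene. Friction and masses are not known exactly. Their poses are not given: they have to be found in the camera images.
- board: Fixed carving board, dark wood with grey felt top, 150 (x) x 260 (y) x 50 mm high. Origin at the centre of its underside on the bench; z up. A red stop, 130 (x) x 20 (y) mm, rises 30 mm above the felt along its -y end, inner face at y = -110 mm. The +y end (y = +130 mm) is open and the bench beyond it is free, so an end overhanging it can be reached from beneath.
- stop_face (a point): Middle of the red stop's inner face, level with the felt top (50 mm above the bench); axes as the board's (y points from the stop along the board).
- neck: Loose sawn maple violin neck blank, 225 to 375 g, standing on its heel on the felt, 10 to 40 mm clear of the stop. Origin at the centre of its heel end face (its underside at the start); z runs along its 220 mm length to the scroll. 36 mm thick in y (flat faces at y = -18 and +18 mm all along). At the start its y points along the board, away from the stop, within 0.12 rad.
- neck_top (a point): Middle of the scroll end, 220 mm from the heel face; axes as the blank's. The scroll is a round disc of radius 24 mm lying in the blank's xz plane, 36 mm thick, centred 24 mm below this point. Once tipped towards its own +y, the scroll overhangs the open end of the board by 20 mm or more; pushed home, the blank lies wholly on the board.
- neck_heel (a point): Centre of the heel end face, the same point as the blank's origin; axes as the blank's. The heel is a block 60 (x) x 36 (y) x 36 (z) mm; the shaft above it is 28 to 34 mm wide in x. Tipped towards +y, the blank turns about the heel's +y edge and passes its balance point at about 0.17 rad; its heel face then ends up 45 to 80 mm from the stop.
- glue: Bystander: yellow glue bottle with black nozzle, 56 mm diameter, 150 mm tall, standing on the bench behind the stop. Origin at the centre of its underside.
- jar: Bystander: amber glass jar with black lid, 52 mm diameter, 65 mm tall, on the bench on the board's +x side. Origin at the centre of its underside.
- gouge: Bystander: gouge with round wooden handle, 190 mm long, 22 mm thick, lying on the bench on the board's -x side. Origin under the middle of its length; y along it.
Things that resemble listed ones, but are neither listed nor needed, are in the scene too. There is more than one size of the neck; the job needs the largest.

How it is judged:
At the end, for the whole second after the job is handed in: The blank lies on its flat side on the felt (within 0.06 rad), scroll end away from the stop, in line with the board (within 0.08 rad), its heel end against the stop (centre of the heel face within 5 mm of the stop's face and within 45 mm of the board's centre line), at rest (angle between the y axis of neck and the z axis of board, either way round below 0.06 rad and angle between the z axis of neck and the y axis of board, either way round below 0.08 rad and y of neck_heel in the frame of board below -0.105 m and y of neck_top in the frame of board above 0.09 m and x of neck_heel in the frame of board between -0.045 and 0.045 m and z of neck_heel in the frame of board between 0.062 and 0.074 m and linear speed of neck below 0.02 m/s and angular speed of neck below 0.1 rad/s); the robot touches nothing.
It fails at once if the blank is squeezed or pressed hard by the fingers (over 35 N) (contact force between the fingers and neck above 35 N).
It fails at once if the blank falls or is flung over instead of being let down gently (turns faster than 3 rad/s, about a 15 mm drop of its scroll end) (angular speed of neck above 3 rad/s).
It fails at once if the blank is lifted: its heel leaves the board by some 10 mm (z of neck_heel in the frame of board above 0.08 m or (angle between neck's own z axis and vertical below 0.35 rad and z of neck_heel in the frame of board above 0.067 m)).
It fails at once if a bystander (glue bottle, jar or gouge) is moved by more than 20 mm or tipped over (distance of any of glue, jar, gouge from where it was at the start of the episode above 0.02 m or angle between any of glue, jar's own z axis and vertical above 0.4 rad).
It also fails if it takes over 70 s, if anything falls off the work surface, if the arm or the gripper's body presses on something with over 40 N, if the wrist force passes 120 N, or if a joint passes its speed limit or range.

### The arm

A 6-joint arm with a two-finger parallel gripper is mounted at the origin on the work surface. World frame = base frame: x ahead of the robot, y to its left, z up, the work surface at z = 0. Lengths are in m, angles in rad, forces in N, time in s.
With the tool pointing down it reaches from about 0.35 to 0.775 m from the base axis. Payload 5.5 kg.
Tool frame: the origin (TCP) lies on the centre line of the jaws, within the pads' length; the fingertips stand 11 mm ahead of it and the grasp point (between the pads) lies 8 mm behind it; z points along the fingers, y is the direction in which the jaws open and shut (so a half turn about z gives the same grasp; the last joint's range is limited). The gripper opens to 85 mm and grips with 20 to 120 N. Pads are 22 mm wide; open, the fingers measure 114 mm over their backs; the gripper's body (76 mm by 85 mm) begins 54 mm behind the grasp point. The pads swing forward as they close: fully open they stand 13 mm farther back than shut.
Start: joints at [1.195, 0.313, 0.046, 1.304, 0, 1.431], TCP at [0.134, 0.559, 0.242] pointing down, gripper open.
Joint ranges: [-2.76, 2.76], [-0.86, 1.69], [-1.03, 1.26], [-2.2, 2.34], [-1.47, 1.5], [-3.14, 3.14]. Speed limits (rad/s): [2.57, 2.57, 3.14, 3.14, 3.14, 3.14].

### API

Orientations are given as a unit quaternion [w, x, y, z].
In Python, from workcell import env, imaging, order gives the robot as it stands. The module is installed in compiled form; this text tells all that it offers.
- The arm moves only by the tool move_arm, never from a script. Its argument "deltas" is one flat list of numbers, 7 for each row, row after row: the gripper's target within -1 to 1 (shut at 1, half-way at 0, fully open at -1), then the shift along the tool's x, y, z in m, then the turn, a rotation vector about the tool's x, y, z in degrees. In form: [jaw, tx, ty, tz, ax, ay, az, jaw, tx, ty, tz, ax, ay, az, ...]. A call has 1 to 10 rows; each row shifts and turns the commanded pose from where the row before left it, along the tool's axes as they then stand; what a row does not reach is not made up. A row lasts 1/8 s, in which the tool goes at most 62.5 mm and 10.7 degrees, less where a joint would pass 70% of its speed; a pose out of reach is approached as far as the arm can. A call is refused whole if a number of a shift passes 0.0625 or a number of a turn 10.7, either way. A call with a gripper value outside its range is refused whole. The fingers move at their own pace and stop on an object; "squeeze" is the grip in N (left out, the last holds). Time passes only in rows, so rows that do not move let the fingers close. It gives the time, the measured TCP pose, the force and the opening at its end, in the units of the state.
- env.get_state(): the state, without advancing time (a new reading comes with each control period).
- imaging.read_camera(name): name is "scene" or "side" or "wrist"; returns a dict with "img" (384x512x3 uint8, red, green, blue), "z_map" (384x512 float32, m along the optical axis (not along the pixel's ray), 0 where there is no reading), "fx", "fy", "cx", "cy" (pixels), "rvec" (rotation vector, rad) and "tvec" (3), from world to camera coordinates, as OpenCV has them. Camera axes: x right, y down, z forward; pixel columns grow to the right and rows downward; lengths in m; the calibration is good to about 2 mm. A picture is of the moment at which its call begins.
- order.hand_in(): hands the job in, once; it reports no verdict.
Trained networks look in a picture, given as the dict that the camera call returned (one of the last four; its "shot" number tells which), for a name from the list of things; names that differ only in an ending like _2 or _b are one class to them, and where a whole thing is asked for, a point or a joint stands for the part that bears it (a point fixed in the world has none). Each returns a list of dicts, best first, with "confidence" (0 to 1); they miss things now and then, are a little off and sometimes report something else, mostly with a low value. They report only what shows in the picture. A call takes as long as a camera call. They do not tell look-alikes from the thing itself.
- imaging.recognise(picture, thing): "centre" ([column, row] in pixels, amid what is visible of it).
- imaging.cut_out(picture, thing): "mask" (384x512 bool, what is visible of it) and "centre" ([column, row] in pixels, amid what is visible of it).
The state is a dict: "clock": time; "joint_pos": joint angles; "qvel": joint speeds; "tau": joint torques, N m; "tcp_pos": TCP position; "orientation": TCP orientation; "wrist_force": force on the tool from outside, world axes, zero at the start; "ft_torque": the same for the moment, N m; "finger_gap": finger opening in m.
Only numpy, scipy, OpenCV 4.12 (cv2) and the standard library are available. Lean on these libraries where they do the work, as an engineer would, in place of code of your own. Each camera call takes 0.05 s, during which the arm holds its last target.

## Working session

There is one attempt and no reset: what is moved stays moved. The work goes in short steps, Python scripts to look and compute and a tool call to move; the robot and the scene stay as the last step left them, time stands still between calls to the robot, and variables do not carry over. Pictures are saved under pics/ and viewed, and the job is handed in when it is done.

Besides the shell and the picture viewer there is one more tool, called as name(argument=value, ...) on one line, values as JSON. move_arm: Moves the arm, as the interface text tells. Its arguments: {"type":"object","properties":{"deltas":{"type":"array"},"squeeze":{"type":"number"}},"required":["deltas"]}

```bash
mkdir -p pics; cat > h.py <<'E'
import numpy as np, cv2
from workcell import env, imaging, order
def look(n,f):
    p=imaging.read_camera(n); cv2.imwrite('pics/'+f,p['img'][:,:,::-1]); return p
def cloud(p):
    z=p['z_map']; v,u=np.mgrid[:384,:512]
    c=np.stack([(u-p['cx'])/p['fx']*z,(v-p['cy'])/p['fy']*z,z],-1)
    R=cv2.Rodrigues(np.array(p['rvec'],float))[0]
    w=(c-np.array(p['tvec']).ravel())@R
    w[z==0]=np.nan
    return w
E
python3 - <<'E'
from h import *
for n in ['scene','side','wrist']:
    p=look(n,n+'0.png')
    if n!='wrist':
        w=cloud(p)
        for t in ['neck','board','glue','jar','gouge']:
            for d in imaging.cut_out(p,t)[:3]:
                q=w[d['mask']]; q=q[~np.isnan(q[:,0])]
                print(n,t,round(d['confidence'],2),np.round(d['centre']),d['mask'].sum(),np.round(np.percentile(q,[3,50,97],axis=0),3).tolist())
print(env.get_state())
E
```

```text
scene neck 0.95 [210. 225.] 603 [[0.668, -0.183, 0.001], [0.686, -0.156, 0.085], [0.696, -0.144, 0.153]]
scene neck 0.74 [291. 146.] 386 [[0.379, -0.256, 0.024], [0.39, -0.245, 0.094], [0.4, -0.233, 0.154]]
scene neck 0.61 [280. 200.] 1583 [[0.507, -0.104, 0.057], [0.545, -0.075, 0.186], [0.562, -0.068, 0.271]]
scene board 0.67 [304. 253.] 6573 [[0.445, -0.13, 0.013], [0.53, 0.011, 0.051], [0.592, 0.114, 0.073]]
scene glue 0.69 [234. 183.] 723 [[0.543, -0.261, 0.013], [0.569, -0.238, 0.088], [0.588, -0.225, 0.142]]
scene jar 0.8 [247. 268.] 516 [[0.64, -0.062, 0.012], [0.664, -0.036, 0.064], [0.683, -0.021, 0.069]]
scene gouge 0.96 [333. 212.] 447 [[0.364, -0.119, 0.003], [0.381, -0.054, 0.018], [0.396, 0.057, 0.025]]
side neck 0.67 [204. 210.] 691 [[0.667, -0.18, 0.0], [0.678, -0.154, 0.076], [0.692, -0.142, 0.149]]
side neck 0.59 [267. 205.] 1849 [[0.506, -0.097, 0.056], [0.531, -0.068, 0.169], [0.554, -0.065, 0.267]]
side board 0.82 [274. 281.] 7042 [[0.443, -0.126, 0.008], [0.508, 0.042, 0.048], [0.584, 0.117, 0.073]]
side glue 0.89 [256. 196.] 285 [[0.557, -0.251, 0.021], [0.57,
[... 344 characters left out ...]
 0.021]]
{'clock': 0.65, 'joint_pos': array([1.19542536e+00, 3.13175553e-01, 4.61749708e-02, 1.30361585e+00,
       1.41478521e-05, 1.43118310e+00]), 'qvel': array([-7.63641250e-04,  1.21313226e-03,  2.17960968e-03,  1.52270385e-03,
       -4.66474005e-04,  2.30085877e-05]), 'tau': array([ 1.25294744e-05, -4.80220163e+01,  2.98713952e+01, -4.52689142e-05,
       -9.65385834e-05, -4.54302580e-06]), 'tcp_pos': array([0.13434677, 0.55915612, 0.24236782]), 'orientation': array([1.60648256e-05, 1.17606061e-01, 9.93060324e-01, 8.87829436e-05]), 'wrist_force': array([-0.79167043,  0.30119602, -0.43948558]), 'ft_torque': array([0.0155351 , 0.03583715, 0.0059785 ]), 'finger_gap': 0.08514119689258212}
```

View pics/scene0.png

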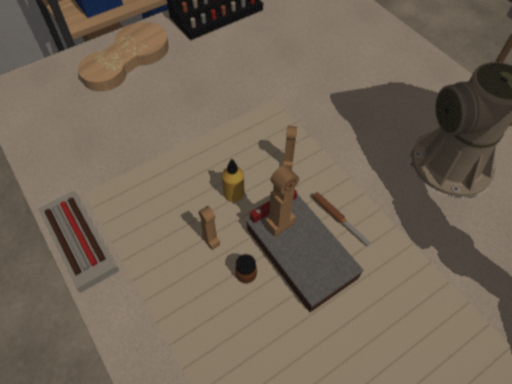

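View pics/side0.png

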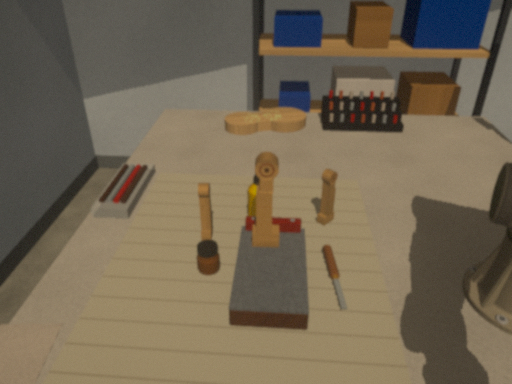

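```bash
python3 - <<'E'
from h import *
W=[]
for n in ['scene','side']:
    p=imaging.read_camera(n); w=cloud(p); W.append(w.reshape(-1,3))
    R=cv2.Rodrigues(np.array(p['rvec'],float))[0]; print(n,'cam',-R.T@np.array(p['tvec']).ravel())
    X=w.reshape(-1,3); X=X[~np.isnan(X[:,0])]
    b=X[(abs(X[:,0]-.515)<.12)&(abs(X[:,1])<.18)]
    # felt
    f=b[(abs(b[:,2]-.05)<.004)]
    r=cv2.minAreaRect(f[:,:2].astype(np.float32)); print('felt',r, np.median(f[:,2]))
    print('felt box',np.round(cv2.boxPoints(r),3).tolist())
    s=b[(abs(b[:,2]-.08)<.004)&(b[:,1]<-.1)]; 
    if len(s)>10: r=cv2.minAreaRect(s[:,:2].astype(np.float32)); print('stop',np.round(cv2.boxPoints(r),4).tolist())
    for zl,zh in [(.06,.085),(.1,.14),(.14,.18),(.18,.22),(.22,.26)]:
        k=b[(b[:,2]>zl)&(b[:,2]<zh)&(b[:,1]>-.115)&(b[:,1]<-.03)&(b[:,0]>.48)&(b[:,0]<.58)]
        f2=k[k[:,1]>np.percentile(k[:,1],50)-.01]
        pf=np.polyfit(f2[:,0],f2[:,1],1)
        print(zl,len(k),np.round(np.percentile(k,[1,50,99],axis=0),3).tolist(),pf)
    k=b[(b[:,2]>.255)&(b[:,1]<-.03)]; print('top z',k[:,2].max(), np.round(np.percentile(k,[2,50,98],axis=0),3).tolist())
E
```

```text
scene cam [0.87832714 0.31122697 1.0111736 ]
felt ((0.5163541436195374, -0.015638604760169983), (0.15243925154209137, 0.26047757267951965), 0.3218556344509125) 0.05094669471317108
felt box [[0.4390000104904175, 0.11400000005960464], [0.4410000145435333, -0.1459999978542328], [0.5929999947547913, -0.14499999582767487], [0.5920000076293945, 0.11500000208616257]]
stop [[0.4537999927997589, -0.1031000018119812], [0.45419999957084656, -0.1462000012397766], [0.5824000239372253, -0.14509999752044678], [0.5820000171661377, -0.10199999809265137]]
0.06 152 [[0.502, -0.103, 0.06], [0.548, -0.071, 0.073], [0.563, -0.068, 0.085]] [-0.01284783 -0.06364292]
0.1 184 [[0.519, -0.105, 0.101], [0.551, -0.071, 0.12], [0.554, -0.068, 0.139]] [-0.11006499 -0.01166575]
0.14 207 [[0.519, -0.104, 0.14], [0.551, -0.071, 0.162], [0.554, -0.068, 0.18]] [-0.10117752 -0.01614143]
0.18 261 [[0.518, -0.105, 0.181], [0.546, -0.076, 0.198], [0.554, -0.068, 0.219]] [-0.25552702  0.06500401]
0.22 249 [[0.511, -0.104, 0.221], [0.544, -0.07, 0.249], [0.557, -0.068, 0.26]] [-0.05307255 -0.04178639]
top z 0.273659856693171
[... 546 characters left out ...]
826431274, -0.13979999721050262], [0.5764999985694885, -0.09830000251531601]]
0.06 327 [[0.5, -0.103, 0.06], [0.525, -0.068, 0.077], [0.558, -0.065, 0.085]] [ 0.03603684 -0.08727671]
0.1 243 [[0.517, -0.07, 0.101], [0.534, -0.068, 0.12], [0.55, -0.065, 0.139]] [ 0.04281759 -0.09041119]
0.14 262 [[0.516, -0.071, 0.14], [0.533, -0.068, 0.16], [0.55, -0.065, 0.179]] [ 0.044028   -0.09115054]
0.18 273 [[0.515, -0.098, 0.181], [0.531, -0.068, 0.196], [0.55, -0.064, 0.219]] [ 0.01479648 -0.07567605]
0.22 405 [[0.506, -0.1, 0.221], [0.529, -0.068, 0.244], [0.552, -0.065, 0.26]] [ 0.04115891 -0.08956641]
top z 0.26966075834482234 [[0.509, -0.103, 0.255], [0.53, -0.076, 0.264], [0.55, -0.065, 0.269]]
```

The scene view shows the standing blank (large, at about pixel 280,200) on the board, with two smaller look-alikes at (210,225) and (291,146). The glue bottle is behind the stop at (234,183), the jar at (247,268) and the gouge at (333,212). The side view agrees.

I'll straddle the blank from the robot's side, with the tool horizontal along +x, and roll it down about the tool axis. First I'll use a small move to learn the arm's kinematics.

move_arm(deltas=[-1,-0.02,-0.016,-0.012,0,0,0,-1,-0.02,-0.016,-0.012,0,0,0,-1,-0.02,-0.016,-0.012,0,0,0,-1,-0.02,-0.016,-0.012,0,0,0,-1,-0.02,-0.016,-0.012,0,0,0])

```text
clock: 1.38
tcp_pos: [0.2133, 0.4573, 0.3028]
orientation: [0.0, 0.118, 0.993, 0.0]
wrist_force: [0.1, 0.6, -0.2]
finger_gap: 0.0858
```

```bash
cat >> h.py <<'E'
import json
def log():
    s=env.get_state(); open('log.txt','a').write(json.dumps([*map(float,s['joint_pos']),*map(float,s['tcp_pos']),*map(float,s['orientation'])])+'\n')
    print(round(s['clock'],2),'q',np.round(s['joint_pos'],3),'p',np.round(s['tcp_pos'],4),'o',np.round(s['orientation'],3),'F',np.round(s['wrist_force'],1),'gap',round(s['finger_gap'],3))
    return s
E
echo '[1.19542536,0.313175553,0.0461749708,1.30361585,0.0,1.4311831,0.13434677,0.55915612,0.24236782,0,0.117606061,0.993060324,0]' > log.txt
python3 -c "from h import *;log()"
```

```text
1.38 q [0.975 0.165 0.    1.406 0.    1.211] p [0.2133 0.4573 0.3028] o [0.    0.118 0.993 0.   ] F [ 0.1  0.6 -0.2] gap 0.086
```

move_arm(deltas=[-1,0,0,-0.02,0,10,0,-1,0,0,-0.02,0,10,0,-1,0,0,-0.02,0,10,0])

```text
clock: 1.75
tcp_pos: [0.2231, 0.4558, 0.3628]
orientation: [-0.259, 0.113, 0.959, 0.032]
wrist_force: [-0.1, 1.0, -0.8]
finger_gap: 0.0853
```

```bash
python3 -c "from h import *;log()"
```

```text
1.75 q [0.713 0.362 0.294 1.827 0.423 0.878] p [0.2231 0.4558 0.3628] o [-0.259  0.113  0.959  0.032] F [-0.1  1.  -0.8] gap 0.085
```

move_arm(deltas=[-1,0,0,0,0,-10,0,-1,0,0,0,0,-10,0,-1,0,0,0,0,-10,0,-1,0,0,0,0,-10,0,-1,0,0,0,0,-10,0,-1,0,0,0,0,-10,0])

```text
clock: 2.5
tcp_pos: [0.2228, 0.4558, 0.3621]
orientation: [0.26, 0.114, 0.958, -0.029]
wrist_force: [0.2, -0.6, -0.4]
finger_gap: 0.0854
```

```bash
python3 -c "from h import *;log()"
cat > kin.py <<'E'
import numpy as np, json
from scipy.optimize import least_squares
from scipy.spatial.transform import Rotation as Ro
D=np.array([json.loads(l) for l in open('log.txt')])
def fk(q,p,s):
    L1,L2,h,r0,a,b,c=p   # a: wrist pitch->yaw offset, b: yaw->tcp ; c forearm z offset
    B=Ro.from_euler('z',q[0]); P=B*Ro.from_euler('y',q[1]); E=P*Ro.from_euler('y',-q[2]); W=E*Ro.from_euler('y',q[3]); Y=W*Ro.from_euler('z',s[0]*q[4])
    x=B.apply([r0,0,h])+P.apply([0,0,L1])+E.apply([L2,0,c])+W.apply([a,0,0])+Y.apply([b,0,0])
    T=Y*Ro.from_euler('x',s[1]*q[5])*Ro.from_matrix(np.array([[0,0,1],[s[2],0,0],[0,s[2],0]],float))
    return x,T
def fit():
    best=None
    for s0 in(1,-1):
     for s1 in (1,-1):
      for s2 in (1,):
       s=(s0,s1,s2)
       def res(p):
        o=[]
        for d in D:
            x,T=fk(d[:6],p,s); o+=list(x-d[6:9])
        return o+list(1e-4*(np.array(p)-[.4,.4,.2,0,.05,.15,0]))
       r=least_squares(res,[.4,.4,.2,0,.05,.15,0])
       oe=[np.degrees((fk(d[:6],r.x,s)[1].inv()*Ro.from_quat(d[[10,11,12,9]])).magnitude()) for d in D]
       print(s,np.round(r.x,4),np.abs(r.fun).max(),np.round(oe,1))
       if best is None or r.cost<best[0]: best=(r.cost,r.x,s)
    return best
if __name__=='__main__': fit()
E
python3 kin.py
```

```text
2.5 q [ 1.245  0.132  0.008  1.391 -0.527  1.467] p [0.2228 0.4558 0.3621] o [ 0.26   0.114  0.958 -0.029] F [ 0.2 -0.6 -0.4] gap 0.085
(1, 1, 1) [ 0.521   0.4192  0.2332 -0.0101  0.1575  0.272   0.0555] 0.07444807465534309 [90. 90. 90. 90.]
(1, -1, 1) [ 0.521   0.4192  0.2332 -0.0101  0.1575  0.272   0.0555] 0.07444807465534309 [74.  48.8 10.6 78.1]
(-1, 1, 1) [ 0.5988  0.7229  0.2358 -0.3247  0.6903 -0.2631  0.0516] 0.0749008452452381 [ 90.   90.   99.7 104.6]
(-1, -1, 1) [ 0.5988  0.7229  0.2358 -0.3247  0.6903 -0.2631  0.0516] 0.0749008452452381 [74.  48.8 49.6 95.6]
```

```bash
cat > kin.py <<'E'
import numpy as np, json
from scipy.optimize import least_squares
from scipy.spatial.transform import Rotation as Ro
R0=Ro.from_matrix(np.array([[0,0,1],[1,0,0],[0,1,0]],float))
P0=[.4,.4,.2,.1,.15,.08,0]
def fk(q,p):
    L1,L2,h,a,b,e1,c=p[:7]
    B=Ro.from_euler('z',q[0]); P=B*Ro.from_euler('y',q[1]); E=P*Ro.from_euler('y',-q[2]); W=E*Ro.from_euler('y',q[3]); Y=W*Ro.from_euler('z',q[4])
    x=B.apply([0,e1,h])+P.apply([0,0,L1])+E.apply([L2,0,c])+W.apply([a,0,0])+Y.apply([b,0,0])
    return x,Y*Ro.from_euler('x',q[5])*R0
def load(): return np.array([json.loads(l) for l in open('log.txt')])
def fit(v=0):
    D=load()
    f=lambda p:np.r_[np.concatenate([fk(d[:6],p)[0]-d[6:9] for d in D]),1e-4*(np.array(p)-P0)]
    r=least_squares(f,P0)
    C=fk(D[0,:6],r.x)[1].inv()*Ro.from_quat(D[0,[10,11,12,9]])
    if v: print(np.round(r.x,4),abs(r.fun).max(),[round(np.degrees(((fk(d[:6],r.x)[1]*C).inv()*Ro.from_quat(d[[10,11,12,9]])).magnitude()),2) for d in D],C.as_rotvec())
    return r.x,C
lo=np.array([-2.76,-.86,-1.03,-2.2,-1.47,-3.14]);hi=np.array([2.76,1.69,1.26,2.34,1.5,3.14])
def ik(x,T,q0,par,C):
    def f(q):
        a,b=fk(q,par); return np.r_[(a-x)*5,((b*C).inv()*T).as_rotvec()]
    r=least_squares(f,np.clip(q0,lo+1e-3,hi-1e-3),bounds=(lo,hi)); return r.x,abs(r.fun).max()
E
python3 - <<'E'
from kin import *
par,C=fit(1)
D=load(); q=D[-1,:6]
# tool z=+x, tool y in yz plane at angle: gripper roll al: tool y = +-(0,cos a, -sin a)
for sg in (1,-1):
  for tilt in (0,10,20):
    q0=np.array([0,.5,-.9,-1.4,0,0 if sg>0 else 1.5]);
    for al in (0,30,60,90):
        a=np.radians(al); piv=np.array([-.068,.05]); l=.185
        # neck axis dir (y,z)=(sin a,cos a); neck centreline = piv + 18mm back
        cy=piv[0]+l*np.sin(a)-.018*np.cos(a); cz=piv[1]+l*np.cos(a)+.018*np.sin(a)
        t=np.radians(tilt)
        zt=np.array([np.cos(t),0,-np.sin(t)]); yt=sg*np.array([0,np.cos(a),-np.sin(a)]); yt-=zt*(yt@zt); yt/=np.linalg.norm(yt); xt=np.cross(yt,zt)
        T=Ro.from_matrix(np.c_[xt,yt,zt])
        best=None
        for g in [q0]+[np.random.uniform(lo,hi) for _ in range(4)]:
            qq,e=ik(np.array([.545,cy,cz+.005]),T,g,par,C)
            if best is None or e<best[1]-1e-4: best=(qq,e)
        q0=best[0]
        print(sg,tilt,al,np.round([cy,cz],3),np.round(q0,2),round(best[1],4))
E
```

```text
[0.5185 0.4095 0.2331 0.1404 0.2892 0.08   0.0556] 1.3920021362047323e-05 [np.float64(0.0), np.float64(0.01), np.float64(0.01), np.float64(0.01)] [ 1.59575906e-04 -1.20252351e-04 -1.57079633e+00]
1 0 0 [-0.086  0.235] [-0.79 -0.1  -1.03 -0.24  0.98 -0.55] 0.3668
1 0 30 [0.009 0.219] [-0.32 -0.25 -1.03 -0.2   0.37 -0.73] 0.4134
1 0 60 [0.083 0.158] [ 0.34  0.09 -1.03 -0.52 -0.61 -0.76] 0.5362
1 0 90 [0.117 0.068] [ 0.5   1.2  -1.03 -2.2  -0.91 -1.55] 0.4055
1 10 0 [-0.086  0.235] [-0.68 -0.2  -1.03 -0.18  0.74 -0.42] 0.2958
1 10 30 [0.009 0.219] [-0.27 -0.26 -1.03 -0.17  0.27 -0.68] 0.3235
1 10 60 [0.083 0.158] [ 0.18 -0.04 -1.03 -0.35 -0.29 -0.9 ] 0.3559
1 10 90 [0.117 0.068] [ 0.44  0.4  -1.03 -0.73 -0.72 -1.21] 0.3656
1 20 0 [-0.086  0.235] [-0.6  -0.24 -1.03 -0.14  0.58 -0.36] 0.184
1 20 30 [0.009 0.219] [-0.25 -0.26 -1.03 -0.14  0.23 -0.64] 0.2152
1 20 60 [0.083 0.158] [ 0.09 -0.09 -1.03 -0.27 -0.14 -0.95] 0.2356
1 20 90 [0.117 0.068] [ 0.3   0.22 -1.03 -0.49 -0.42 -1.33] 0.3432
-1 0 0 [-0.086  0.235] [-0.79 -0.11 -1.03 -0.24  0.98  2.6 ] 0.3671
-1 0 30 [0.009 0.219] [-0.32 -0.25 -1.03 -0.2   0.37  2.42] 0.414
-1 0 60 [0.083 0.158] [ 0.34  0.09 -1.03 -0.53 -0.61  2.38] 0.5366
-1 0 90 [0.117 0.068] [ 0.5   1.2  -1.03 -2.2  -0.91  1.59] 0.4055
-1 10 0 [-0.086  0.235] [-0.68 -0.2  -1.03 -0.18  0.74  2.72] 0.296
-1 10 30 [0.009 0.219] [-0.27 -0.26 -1.03 -0.17  0.27  2.46] 0.3238
-1 10 60 [0.083 0.158] [ 0.18 -0.04 -1.03 -0.35 -0.29  2.24] 0.3563
-1 10 90 [0.117 0.068] [ 0.44  0.4  -1.03 -0.73 -0.72  1.93] 0.366
-1 20 0 [-0.086  0.235] [-0.6  -0.24 -1.03 -0.14  0.58  2.78] 0.1841
-1 20 30 [0.009 0.219] [-0.25 -0.26 -1.03 -0.14  0.23  2.5 ] 0.2154
-1 20 60 [0.083 0.158] [ 0.09 -0.09 -1.03 -0.27 -0.14  2.19] 0.2356
-1 20 90 [0.117 0.068] [ 0.3   0.22 -1.03 -0.49 -0.42  1.81] 0.3433
```

```bash
cat > t.py <<'E'
from kin import *
par,C=fit(0)
np.random.seed(0)
for x0 in (.531,):
  for sg in (1,-1):
    for al in (0,20,40,60,70,80,90):
      for lag in (0,15,30):
        if lag>al: continue
        a=np.radians(al); b=np.radians(al-lag); piv=np.array([-.068,.05]); l=.2
        cy=piv[0]+l*np.sin(a)-.018*np.cos(a); cz=piv[1]+l*np.cos(a)+.018*np.sin(a)
        zt=np.array([0,-np.sin(b),-np.cos(b)]); yt=sg*np.array([0,np.cos(b),-np.sin(b)]); xt=np.cross(yt,zt)
        T=Ro.from_matrix(np.c_[xt,yt,zt]); best=None
        for g in [np.random.uniform(lo,hi) for _ in range(12)]:
            qq,e=ik(np.array([x0,cy,cz]),T,g,par,C)
            if best is None or e<best[1]-1e-4: best=(qq,e)
        print(sg,al,lag,np.round([cy,cz],3),np.round(best[0],2),round(best[1],4))
E
python3 t.py
```

```text
1 0 0 [-0.086  0.25 ] [-0.31  0.24 -0.04  1.3   0.   -0.31] 0.0
1 20 0 [-0.017  0.244] [ 0.    0.25 -0.08  1.24 -0.35  0.  ] 0.0
1 20 15 [-0.017  0.244] [-0.13  0.22 -0.07  1.26 -0.09 -0.14] 0.0
1 40 0 [0.047 0.215] [ 0.27  0.42 -0.04  1.33 -0.67  0.35] 0.0
1 40 15 [0.047 0.215] [ 0.16  0.32 -0.08  1.25 -0.43  0.18] 0.0
1 40 30 [0.047 0.215] [ 0.03  0.26 -0.11  1.21 -0.17  0.03] 0.0
1 60 0 [0.096 0.166] [ 0.45  0.74  0.11  1.59 -0.89  0.77] 0.0
1 60 15 [0.096 0.166] [ 0.38  0.56  0.01  1.37 -0.71  0.52] 0.0
1 60 30 [0.096 0.166] [ 0.29  0.43 -0.08  1.23 -0.5   0.33] 0.0
1 70 0 [0.114 0.135] [ 0.51  0.93  0.22  1.79 -0.96  1.02] 0.0
1 70 15 [0.114 0.135] [ 0.46  0.73  0.09  1.49 -0.83  0.71] 0.0
1 70 30 [0.114 0.135] [ 0.38  0.56 -0.03  1.28 -0.64  0.48] 0.0
1 80 0 [0.126 0.102] [ 0.54  1.14  0.35  2.02 -1.01  1.29] 0.0
1 80 15 [0.126 0.102] [ 0.51  0.91  0.19  1.66 -0.91  0.92] 0.0
1 80 30 [0.126 0.102] [ 0.45  0.71  0.04  1.38 -0.76  0.65] 0.0
1 90 0 [0.132 0.068] [ 0.55  1.35  0.49  2.27 -1.02  1.57] 0.0
1 90 15 [0.132 0.068] [ 0.54  1.11  0.32  1.86 -0.98  1.16] 0.0
1 90 30 [0.132
[... 517 characters left out ...]
.096 0.166] [ 0.38  0.56  0.01  1.37 -0.72 -2.62] 0.0
-1 60 30 [0.096 0.166] [ 0.29  0.43 -0.08  1.23 -0.5  -2.81] 0.0
-1 70 0 [0.114 0.135] [ 0.51  0.93  0.22  1.79 -0.97 -2.12] 0.0
-1 70 15 [0.114 0.135] [ 0.46  0.73  0.09  1.49 -0.83 -2.43] 0.0
-1 70 30 [0.114 0.135] [ 0.38  0.56 -0.03  1.28 -0.64 -2.66] 0.0
-1 80 0 [0.126 0.102] [ 0.54  1.14  0.35  2.02 -1.01 -1.85] 0.0
-1 80 15 [0.126 0.102] [ 0.51  0.91  0.19  1.66 -0.91 -2.22] 0.0
-1 80 30 [0.126 0.102] [ 0.45  0.71  0.04  1.38 -0.76 -2.49] 0.0
-1 90 0 [0.132 0.068] [ 0.55  1.35  0.49  2.27 -1.02 -1.57] 0.0
-1 90 15 [0.132 0.068] [ 0.54  1.11  0.32  1.86 -0.98 -1.98] 0.0
-1 90 30 [0.132 0.068] [ 0.5   0.89  0.14  1.51 -0.86 -2.31] 0.0
```

The model fits to 0.01 mm, and a straddle from above that rotates with the blank, with the tool ending up pointing towards −y, is reachable all the way. Next I'll write a helper that works out the rows.

```bash
cat >> h.py <<'E'
from scipy.spatial.transform import Rotation as Ro, Slerp
import kin
PAR,C=kin.fit(0)
YAW=0.042
def toolT(b,yaw=YAW):  # b deg: 0 down, 90 pointing to -y
    b=np.radians(b); zt=[0,-np.sin(b),-np.cos(b)]; yt=[0,np.cos(b),-np.sin(b)]
    return Ro.from_euler('z',yaw)*Ro.from_matrix(np.c_[np.cross(yt,zt),yt,zt])
PIV=np.array([.5303,-.068,.05])  # heel front edge middle (neck x=0)
def neckpt(al,l,t=0.0,yaw=YAW): # tcp on neck; l along, t shift along neck +y
    a=np.radians(al); v=np.array([0,l*np.sin(a)+(t-.018)*np.cos(a), l*np.cos(a)-(t-.018)*np.sin(a)])
    return PIV+Ro.from_euler('z',yaw).apply(v)
def cur():
    s=env.get_state(); o=s['orientation']; return np.array(s['tcp_pos']),Ro.from_quat(o[[1,2,3,0]]),s
def rows(wps,jaw,start=None):
    """wps: list of (pos,Rot[,jaw]) per row; prints deltas"""
    x,T,s=cur()
    if start: x,T=start
    out=[]; q=s['joint_pos']
    for w in wps:
        d=T.inv().apply(w[0]-x); rv=np.degrees((T.inv()*w[1]).as_rotvec())
        d=np.round(d,4); rv=np.round(rv,1)
        x=x+T.apply(d); T=T*Ro.from_rotvec(np.radians(rv))
        q2,e=kin.ik(x,T,q,PAR,C); sp=np.abs(q2-q)/.125/np.array([2.57,2.57,3.14,3.14,3.14,3.14])
        if sp.max()>.6 or e>.002 or abs(d).max()>.0625 or abs(rv).max()>10.7: print('!',np.round(sp,2),e,d,rv)
        q=q2; out+=[w[2] if len(w)>2 else jaw,*d,*rv]
    for i in range(0,len(out),70): print([float(v) if v%1 else int(v) for v in out[i:i+70]])
    print('end q',np.round(q,2),x); return x,T
def line(x1,T1,n,start=None):
    x,T,_=cur()
    if start: x,T=start
    sl=Slerp([0,1],Ro.concatenate([T,T1])); return [(x+(x1-x)*k/n,sl(k/n)) for k in range(1,n+1)]
E
python3 - <<'E'
from h import *
t=neckpt(0,.19); t[2]=.33
print(t); rows(line(t,toolT(0),18),-1)
E
```

```text
[ 0.53105578 -0.08598413  0.33      ]
[-1, -0.0196, -0.0253, 0.0134, -0.2, 1.7, -0.9, -1, -0.0195, -0.0256, 0.0128, -0.2, 1.7, -0.8, -1, -0.0196, -0.026, 0.0121, -0.3, 1.6, -0.9, -1, -0.0195, -0.0263, 0.0114, -0.2, 1.7, -0.9, -1, -0.0194, -0.0267, 0.0107, -0.2, 1.7, -0.8, -1, -0.0193, -0.0269, 0.01, -0.2, 1.7, -0.9, -1, -0.0192, -0.0273, 0.0094, -0.3, 1.6, -0.9, -1, -0.0191, -0.0277, 0.0087, -0.2, 1.7, -0.8, -1, -0.0188, -0.0279, 0.0081, -0.2, 1.7, -0.9, -1, -0.0187, -0.0283, 0.0074, -0.2, 1.7, -0.9]
[-1, -0.0184, -0.0286, 0.0068, -0.3, 1.6, -0.8, -1, -0.0182, -0.0289, 0.006, -0.2, 1.7, -0.9, -1, -0.018, -0.0291, 0.0055, -0.2, 1.7, -0.9, -1, -0.0176, -0.0295, 0.0048, -0.2, 1.7, -0.8, -1, -0.0173, -0.0298, 0.0042, -0.2, 1.6, -0.9, -1, -0.017, -0.03, 0.0036, -0.3, 1.7, -0.8, -1, -0.0167, -0.0303, 0.003, -0.2, 1.7, -0.9, -1, -0.0162, -0.0305, 0.0024, -0.2, 1.7, -0.9]
end q [-0.31  0.23  0.15  1.49 -0.   -0.35] [ 0.53103941 -0.08599138  0.329966  ]
```

move_arm(deltas=[-1,-0.02,-0.026,0.012,-0.2,1.7,-0.9,-1,-0.02,-0.026,0.012,-0.2,1.7,-0.9,-1,-0.02,-0.026,0.012,-0.2,1.7,-0.9,-1,-0.02,-0.026,0.011,-0.2,1.7,-0.9,-1,-0.019,-0.027,0.011,-0.2,1.7,-0.9,-1,-0.019,-0.027,0.01,-0.2,1.7,-0.9,-1,-0.019,-0.027,0.009,-0.2,1.7,-0.9,-1,-0.019,-0.027,0.009,-0.2,1.7,-0.9,-1,-0.019,-0.028,0.008,-0.2,1.7,-0.9,-1,-0.019,-0.028,0.007,-0.2,1.7,-0.9])

```text
clock: 3.75
tcp_pos: [0.3944, 0.1537, 0.3463]
orientation: [0.111, 0.037, 0.993, -0.016]
wrist_force: [0.6, -0.6, -0.6]
finger_gap: 0.0853
```

```bash
python3 - <<'E'
from h import *
log()
t=neckpt(0,.19); t[2]=.33
rows(line(t,toolT(0),8),-1)
E
```

```text
3.75 q [ 0.246 -0.156 -0.241  1.279 -0.093  0.31 ] p [0.3944 0.1537 0.3463] o [ 0.111  0.037  0.993 -0.016] F [ 0.6 -0.6 -0.6] gap 0.085
[-1, -0.0182, -0.0285, 0.007, -0.3, 1.6, -0.8, -1, -0.0181, -0.0288, 0.0063, -0.2, 1.6, -0.9, -1, -0.0177, -0.0291, 0.0057, -0.3, 1.6, -0.8, -1, -0.0175, -0.0293, 0.005, -0.3, 1.6, -0.8, -1, -0.0172, -0.0297, 0.0044, -0.2, 1.6, -0.8, -1, -0.0169, -0.0299, 0.0039, -0.3, 1.6, -0.9, -1, -0.0165, -0.0301, 0.0032, -0.3, 1.6, -0.8, -1, -0.0162, -0.0304, 0.0026, -0.2, 1.6, -0.8]
end q [-0.31  0.23  0.15  1.49 -0.   -0.35] [ 0.53101576 -0.08594811  0.32997368]
```

move_arm(deltas=[-1,-0.018,-0.0285,0.007,-0.3,1.6,-0.8,-1,-0.018,-0.029,0.006,-0.2,1.6,-0.9,-1,-0.018,-0.029,0.006,-0.3,1.6,-0.8,-1,-0.0175,-0.0295,0.005,-0.3,1.6,-0.8,-1,-0.017,-0.0295,0.0045,-0.2,1.6,-0.8,-1,-0.017,-0.03,0.004,-0.3,1.6,-0.9,-1,-0.0165,-0.03,0.003,-0.3,1.6,-0.8,-1,-0.016,-0.0305,0.0025,-0.2,1.6,-0.8,-1,0,0,0,0,0,0])

```text
clock: 4.88
tcp_pos: [0.5314, -0.0871, 0.3285]
orientation: [-0.001, -0.019, 1.0, -0.0]
wrist_force: [-0.3, 0.6, 0.5]
finger_gap: 0.0856
```

```bash
python3 - <<'E'
from h import *
log()
p=look('wrist','w1.png'); w=cloud(p)
t=neckpt(0,.19)
rows(line(t,toolT(0),6),-1)
X=w.reshape(-1,3); k=X[(abs(X[:,2]-.266)<.01)]; print(len(k)); 
if len(k)>20: print(np.round(np.percentile(k,[2,50,98],axis=0),3), cv2.minAreaRect(k[:,:2].astype(np.float32)))
look('side','s1.png')
E
```

```text
4.88 q [-0.311  0.235  0.15   1.488 -0.002 -0.349] p [ 0.5314 -0.0871  0.3285] o [-0.001 -0.019  1.    -0.   ] F [-0.3  0.6  0.5] gap 0.086
[-1, -0.0001, 0, 0.0148, 0, 0, 0, -1, -0.0001, 0, 0.0149, 0, 0, -0.1, -1, -0.0001, 0, 0.0148, 0, -0.1, 0, -1, -0.0001, -0.0001, 0.0149, 0, 0, 0, -1, -0.0001, 0, 0.0148, 0, 0, 0, -1, -0.0001, 0, 0.0149, 0, 0, -0.1]
end q [-0.31  0.24 -0.06  1.27 -0.   -0.35] [ 0.53107517 -0.0860058   0.23995628]
3081
[[ 0.51  -0.105  0.257]
 [ 0.525 -0.088  0.267]
 [ 0.548 -0.071  0.27 ]] ((0.5299971699714661, -0.08812025189399719), (0.044077929109334946, 0.0360298752784729), 2.530240774154663)
```

View pics/w1.png

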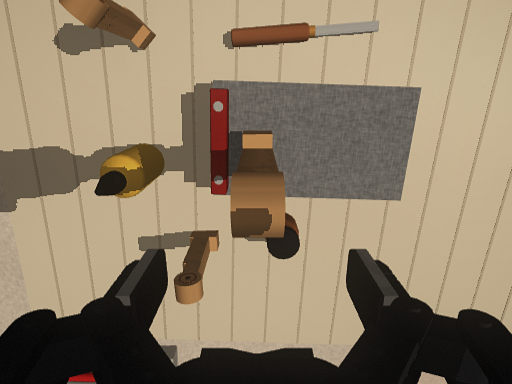

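View pics/s1.png

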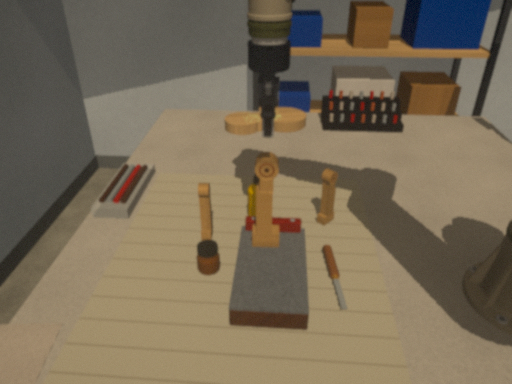

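The wrist view shows the blank's top midway between the open fingers, around (258,205). It measures centre (0.530, −0.088) and yaw 2.5°, which agrees. I'll descend, then narrow the jaws to about 46 mm.

move_arm(deltas=[-1,0,0,0.015,0,0,0,-1,0,0,0.015,0,0,0,-1,0,0,0.015,0,0,0,-1,0,0,0.015,0,0,0,-1,0,0,0.014,0,0,0,-1,0,0,0.014,0,0,0,-0.3,0,0,0,0,0,0,-0.3,0,0,0,0,0,0], squeeze=20)

```text
clock: 5.98
tcp_pos: [0.5304, -0.0853, 0.2422]
orientation: [-0.0, -0.02, 1.0, -0.001]
wrist_force: [0.2, 0.4, 0.6]
finger_gap: 0.0555
```

```bash
python3 - <<'E'
from h import *
log()
p=look('wrist','w2.png'); look('side','s2.png')
E
```

```text
5.97 q [-3.080e-01  2.400e-01 -5.300e-02  1.278e+00 -1.000e-03 -3.490e-01] p [ 0.5304 -0.0853  0.2422] o [-0.    -0.02   1.    -0.001] F [0.2 0.4 0.6] gap 0.055
```

View pics/w2.png

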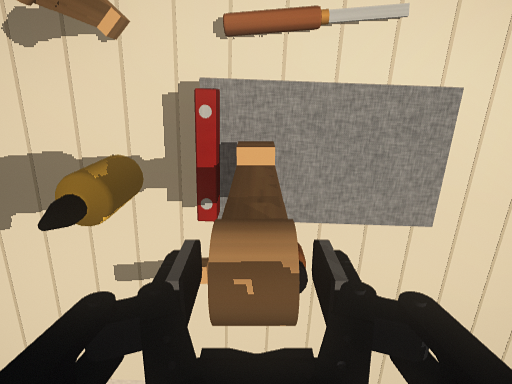

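View pics/s2.png

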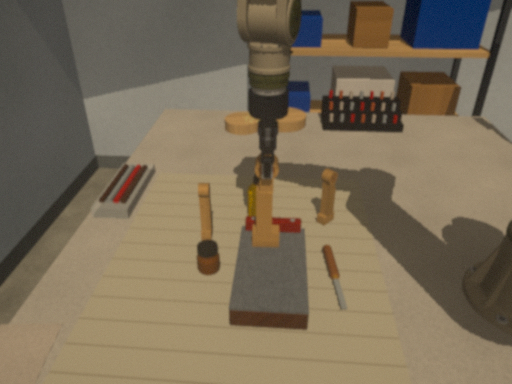

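```bash
sed -i 's/^PIV=.*/PIV=np.array([.5298,-.0695,.05])/' h.py; cat > tip.py <<'E'
from h import *
import sys
a0,a1,n,jaw,l=map(float,sys.argv[1:6]); n=int(n)
log(); rows([(neckpt(a0+(a1-a0)*k/n,l),toolT(a0+(a1-a0)*k/n)) for k in range(1,n+1)],jaw)
E
python3 tip.py 0 22.5 10 -0.08 0.191
```

```text
6.08 q [-3.080e-01  2.400e-01 -5.200e-02  1.278e+00 -1.000e-03 -3.490e-01] p [ 0.5306 -0.0854  0.2425] o [ 0.    -0.02   1.    -0.001] F [-0.4  0.7 -0.1] gap 0.056
[-0.08, 0.0002, 0.0054, 0.001, 2.2, 0, -0.1, -0.08, 0, 0.0075, -0.0006, 2.2, 0, 0, -0.08, 0, 0.0076, -0.0006, 2.3, 0, 0, -0.08, 0, 0.0075, -0.0005, 2.2, 0, 0, -0.08, 0, 0.0075, -0.0006, 2.3, 0, 0, -0.08, 0, 0.0075, -0.0005, 2.2, 0, 0, -0.08, 0, 0.0075, -0.0006, 2.3, 0, 0, -0.08, -0.0001, 0.0075, -0.0006, 2.2, 0, 0, -0.08, 0, 0.0075, -0.0005, 2.3, 0, 0, -0.08, 0, 0.0075, -0.0006, 2.2, 0, 0]
end q [ 0.03  0.24 -0.13  1.2  -0.39 -0.01] [ 0.52747125 -0.01312538  0.23336599]
```

move_arm(deltas=[-0.08,0,0.0055,0.001,2.2,0,0,-0.08,0,0.0075,-0.0005,2.2,0,0,-0.08,0,0.0075,-0.0005,2.3,0,0,-0.08,0,0.0075,-0.0006,2.2,0,0,-0.08,0,0.0075,-0.0006,2.3,0,0,-0.08,0,0.0075,-0.0006,2.2,0,0,-0.08,0,0.0075,-0.0006,2.3,0,0,-0.08,0,0.0075,-0.0006,2.2,0,0,-0.08,0,0.0075,-0.0006,2.3,0,0,-0.08,0,0.0075,-0.0006,2.2,0,0])

```text
clock: 7.32
tcp_pos: [0.5271, -0.0115, 0.2331]
orientation: [0.004, -0.021, 0.98, -0.196]
wrist_force: [0.4, 0.1, -1.3]
finger_gap: 0.0461
```

```bash
python3 tip.py 22.5 50 10 -0.08 0.191; python3 -c "
from h import *
look('scene','c3.png');look('side','s3.png')"
```

```text
7.33 q [ 0.037  0.24  -0.13   1.198 -0.394 -0.006] p [ 0.5271 -0.0115  0.2331] o [ 0.004 -0.021  0.98  -0.196] F [ 0.4  0.1 -1.3] gap 0.046
[-0.08, -0.0002, 0.0076, -0.0002, 2.7, 0, 0, -0.08, 0, 0.0092, -0.0007, 2.7, 0, 0, -0.08, -0.0001, 0.0092, -0.0006, 2.8, 0, 0, -0.08, 0, 0.0092, -0.0007, 2.7, 0, 0, -0.08, 0, 0.0092, -0.0006, 2.8, 0, 0, -0.08, 0, 0.0091, -0.0007, 2.7, 0, 0, -0.08, 0, 0.0092, -0.0006, 2.8, 0, 0, -0.08, 0, 0.0092, -0.0007, 2.7, 0, 0, -0.08, 0, 0.0092, -0.0006, 2.8, 0, 0, -0.08, 0, 0.0092, -0.0007, 2.7, 0, 0]
end q [ 0.37  0.53 -0.05  1.36 -0.81  0.49] [0.52417469 0.0651788  0.18657869]
```

View pics/c3.png

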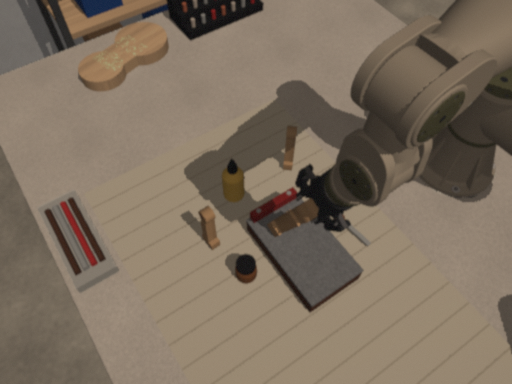

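View pics/s3.png

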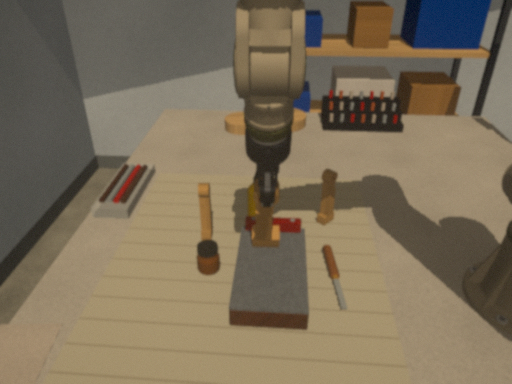

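The scene view shows the blank leaning around (295,215), inside the jaws, with the heel still on the felt. Force readings are low. I'll continue, shifting a little towards the scroll end.

move_arm(deltas=[-0.08,0,0.0075,-0.001,2.7,0,0,-0.08,0,0.009,-0.0012,2.7,0,0,-0.08,0,0.0092,-0.0012,2.8,0,0,-0.08,0,0.0092,-0.0012,2.7,0,0,-0.08,0,0.0092,-0.0012,2.8,0,0,-0.08,0,0.0092,-0.0012,2.7,0,0,-0.08,0,0.0092,-0.0012,2.8,0,0,-0.08,0,0.0093,-0.0012,2.7,0,0,-0.08,0,0.0093,-0.0012,2.8,0,0,-0.08,0,0.0093,-0.0012,2.7,0,0])

```text
clock: 8.68
tcp_pos: [0.524, 0.0677, 0.1909]
orientation: [0.009, -0.019, 0.906, -0.422]
wrist_force: [0.4, 0.1, -1.4]
finger_gap: 0.0457
```

```bash
python3 tip.py 50 72.5 10 -0.08 0.200; python3 -c "
from h import *
look('scene','c4.png');look('side','s4.png')"
```

```text
8.68 q [ 0.375  0.527 -0.041  1.374 -0.808  0.494] p [0.524  0.0677 0.1909] o [ 0.009 -0.019  0.906 -0.422] F [ 0.4  0.1 -1.4] gap 0.046
[-0.08, 0, 0.0096, -0.0048, 2.3, 0, 0, -0.08, 0, 0.0078, -0.0005, 2.3, 0, 0, -0.08, 0, 0.0079, -0.0006, 2.2, 0, 0, -0.08, 0, 0.0079, -0.0005, 2.3, 0, 0, -0.08, 0, 0.0078, -0.0006, 2.2, 0, 0, -0.08, 0, 0.0079, -0.0005, 2.3, 0, 0, -0.08, 0, 0.0079, -0.0006, 2.2, 0, 0, -0.08, 0, 0.0078, -0.0005, 2.3, 0, 0, -0.08, 0, 0.0079, -0.0006, 2.2, 0, 0, -0.08, 0, 0.0079, -0.0005, 2.3, 0, 0]
end q [ 0.53  0.95  0.18  1.78 -1.    1.06] [0.52206638 0.11564548 0.12724778]
```

View pics/c4.png

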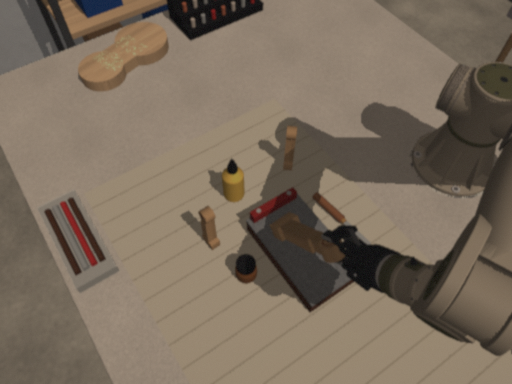

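View pics/s4.png

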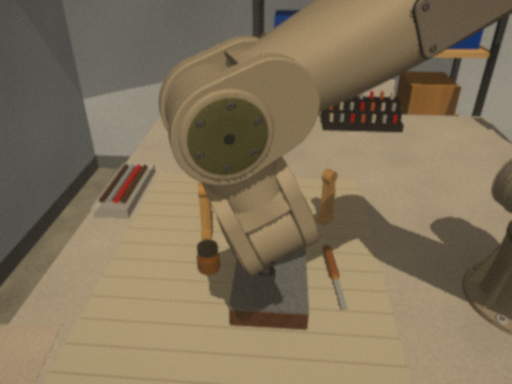

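move_arm(deltas=[-0.08,0,0.0085,-0.003,2.2,0,0,-0.08,0,0.008,-0.001,2.3,0,0,-0.08,0,0.008,-0.001,2.2,0,0,-0.08,0,0.008,-0.0005,2.3,0,0,-0.08,0,0.008,-0.0005,2.2,0,0,-0.08,0,0.008,-0.0005,2.3,0,0,-0.08,0,0.008,-0.0005,2.2,0,0])

```text
clock: 9.65
tcp_pos: [0.5228, 0.1039, 0.1485]
orientation: [0.011, -0.017, 0.841, -0.541]
wrist_force: [-0.4, 1.8, -1.8]
finger_gap: 0.0464
```

```bash
python3 - <<'E'
from h import *
log()
x,T,s=cur(); q=s['joint_pos']
def chain(q):
    p=PAR.copy(); p5=p.copy(); p5[4]=0; p4=p5.copy(); p4[3]=0
    return np.round(kin.fk(q,p5)[0],3),np.round(kin.fk(q,p4)[0],3)
print(np.degrees(np.arcsin(-T.apply([0,0,1])[1])),chain(q))
for b in (60,65,70,75,80,90):
    for z in (.068,.05):
        qq,e=kin.ik(np.array([.522,.128,z]),toolT(b),q,PAR,C); print(b,z,np.round(qq,2),round(e,4),*chain(qq))
p=look('wrist','w5.png'); look('scene','c5.png')
w=cloud(p).reshape(-1,3)
E
```

```text
9.65 q [ 0.494  0.806  0.102  1.633 -0.958  0.867] p [0.5228 0.1039 0.1485] o [ 0.011 -0.017  0.841 -0.541] F [-0.4  1.8 -1.8] gap 0.046
65.4203805151896 (array([0.512, 0.367, 0.268]), array([0.598, 0.413, 0.369]))
60 0.068 [ 0.51  0.85  0.06  1.44 -0.88  0.79] 0.0 [0.511 0.378 0.213] [0.587 0.42  0.323]
60 0.05 [ 0.51  0.87  0.05  1.42 -0.88  0.79] 0.0 [0.511 0.378 0.195] [0.587 0.42  0.305]
65 0.068 [ 0.53  0.92  0.12  1.55 -0.93  0.89] 0.0 [0.511 0.39  0.19 ] [0.597 0.44  0.29 ]
65 0.05 [ 0.53  0.94  0.11  1.52 -0.93  0.89] 0.0 [0.511 0.39  0.172] [0.597 0.44  0.272]
70 0.068 [ 0.54  1.    0.18  1.67 -0.97  1.01] 0.0 [0.511 0.4   0.167] [0.606 0.457 0.252]
70 0.05 [ 0.54  1.02  0.17  1.64 -0.97  1.01] 0.0 [0.511 0.4   0.149] [0.606 0.457 0.234]
75 0.068 [ 0.55  1.08  0.24  1.8  -1.    1.14] 0.0 [0.51  0.407 0.143] [0.615 0.471 0.211]
75 0.05 [ 0.55  1.1   0.24  1.77 -1.    1.14] 0.0 [0.51  0.407 0.125] [0.615 0.471 0.193]
80 0.068 [ 0.56  1.16  0.29  1.93 -1.03  1.27] 0.0 [0.51  0.413 0.118] [0.622 0.483 0.166]
80 0.05 [ 0.56  1.18  0.3   1.92 -1.03  1.27] 0.0 [0.51  0.413 0.1  ] [0.622 0.483 0.148]
90 0.068 [ 0.56  1.32  0.4   2.22 -1.05  1.57] 0.0 [0.51  0.417 0.068] [0.629 0.492 0.068]
90 0.05 [ 0.56  1.35  0.42  2.21 -1.05  1.57] 0.0 [0.51  0.417 0.05 ] [0.629 0.492 0.05 ]
```

View pics/w5.png

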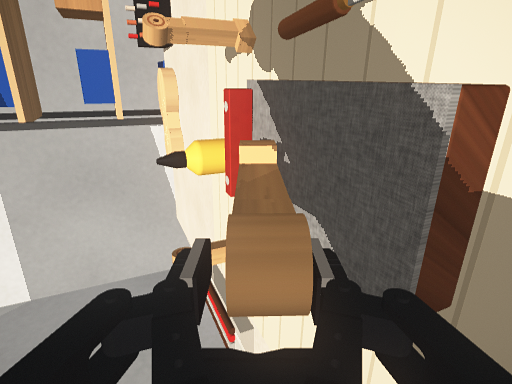

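View pics/c5.png

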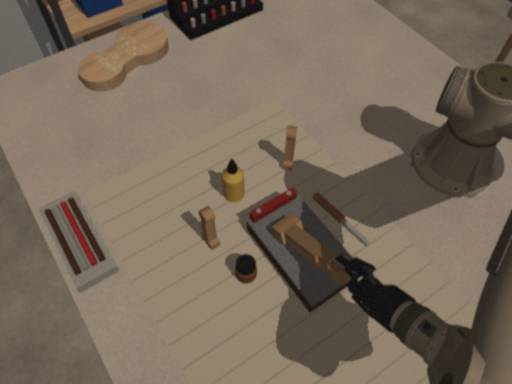

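The wrist view shows the blank's scroll between the pads, at about (270,265), with the heel square on the felt. The scene view shows it 65° down, its scroll beyond the board's end. Next come 10° more of following, then the last part with the tool held at 75° and the jaws opening.

```bash
cat > fin.py <<'E'
from h import *
log()
W=[]
for k in range(1,5):
    b=65.4+9.6*k/4; W.append((neckpt(b,.199),toolT(b),-.08))
for k in range(1,9):
    al=75+15.5*k/8; g=.046+.014*k/8; a=np.radians(al); b=np.radians(75)
    cor=np.array([.22*np.sin(a),.22*np.cos(a)])
    zt=np.array([-np.sin(b),-np.cos(b)]); yt=np.array([np.cos(b),-np.sin(b)])
    t=cor+.021*zt-g/2*yt
    W.append((PIV+Ro.from_euler('z',YAW).apply([0,*t]),toolT(75),round(1-2*g/.085,2)))
rows(W,0)
E
python3 fin.py
```

```text
9.75 q [ 0.495  0.808  0.101  1.632 -0.958  0.866] p [0.5222 0.104  0.1469] o [ 0.01  -0.018  0.841 -0.541] F [ 0.1  1.6 -1.5] gap 0.046
[-0.08, -0.0003, 0.0061, -0.0014, 2.2, -0.1, 0.1, -0.08, 0, 0.0084, -0.0005, 2.4, 0, 0, -0.08, 0, 0.0083, -0.0006, 2.4, 0, 0, -0.08, 0, 0.0084, -0.0006, 2.4, 0, 0, -0.12, -0.0001, 0.0015, 0.0002, 0, 0, 0, -0.16, 0, 0.0066, 0.0003, 0, 0, 0, -0.21, 0, 0.0065, 0.0007, 0, 0, 0, -0.25, 0, 0.0065, 0.0009, 0, 0, 0, -0.29, 0, 0.0065, 0.0011, 0, 0, 0, -0.33, 0, 0.0064, 0.0014, 0, 0, 0]
[-0.37, 0, 0.0064, 0.0016, 0, 0, 0, -0.41, 0, 0.0063, 0.0019, 0, 0, 0]
end q [ 0.54  1.06  0.22  1.79 -1.01  1.13] [0.52177026 0.12222304 0.07166065]
```

move_arm(deltas=[-0.08,0,0.006,-0.001,2.2,0,0,-0.08,0,0.0084,-0.0005,2.4,0,0,-0.08,0,0.0084,-0.0005,2.4,0,0,-0.08,0,0.0084,-0.0005,2.4,0,0,-0.12,0,0.0015,0,0,0,0,-0.16,0,0.0065,0,0,0,0,-0.2,0,0.0065,0.0007,0,0,0])

```text
clock: 10.62
tcp_pos: [0.522, 0.12, 0.1062]
orientation: [0.013, -0.016, 0.794, -0.608]
wrist_force: [-0.1, 0.6, -2.3]
finger_gap: 0.0511
```

```bash
python3 - <<'E'
from h import *
log()
look('wrist','w6.png'); look('scene','c6.png')
W=[]
for k in range(4,9):
    al=75+15.5*k/8; g=.046+.014*k/8; a=np.radians(al); b=np.radians(75)
    cor=np.array([.22*np.sin(a),.22*np.cos(a)])
    zt=np.array([-np.sin(b),-np.cos(b)]); yt=np.array([np.cos(b),-np.sin(b)])
    t=cor+.021*zt-g/2*yt
    W.append((PIV+Ro.from_euler('z',YAW).apply([0,*t]),toolT(75),round(1-2*g/.085,2)))
rows(W,0)
E
```

```text
10.62 q [ 0.539  1.016  0.214  1.825 -1.012  1.125] p [0.522  0.12   0.1062] o [ 0.013 -0.016  0.794 -0.608] F [-0.1  0.6 -2.3] gap 0.051
[-0.25, -0.0001, 0.0077, 0.0007, 0.1, -0.1, 0, -0.29, 0, 0.0065, 0.0011, 0, 0, 0, -0.33, 0, 0.0064, 0.0014, 0, 0, 0, -0.37, 0, 0.0064, 0.0016, 0, 0, 0, -0.41, 0, 0.0063, 0.0019, 0, 0, 0]
end q [ 0.54  1.06  0.22  1.79 -1.01  1.13] [0.52173221 0.12222275 0.07162776]
```

View pics/w6.png

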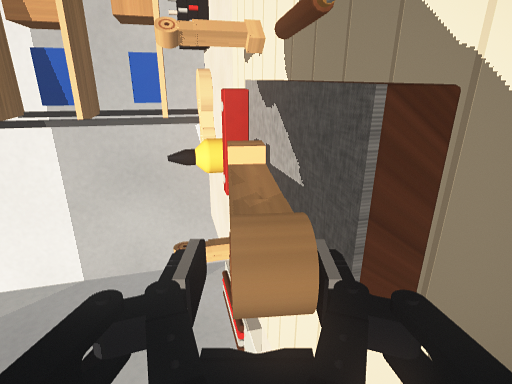

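View pics/c6.png

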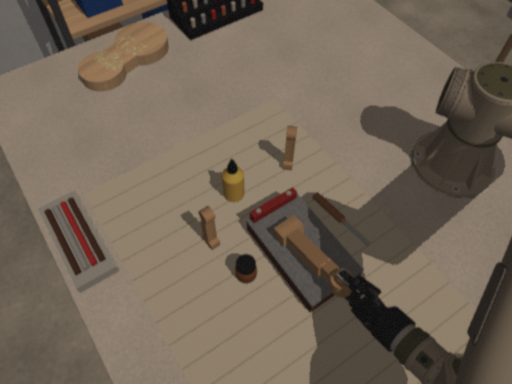

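The wrist view shows the blank at about (272,265), resting on the lower finger, with both fingers clear of the board. I'll lower it the rest of the way.

move_arm(deltas=[-0.25,0,0.0075,0.0005,0,0,0,-0.29,0,0.0065,0.001,0,0,0,-0.33,0,0.0065,0.0014,0,0,0,-0.37,0,0.0065,0.0016,0,0,0,-0.41,0,0.0063,0.0019,0,0,0,-0.41,0,0,0,0,0,0])

```text
clock: 11.48
tcp_pos: [0.5214, 0.1225, 0.0715]
orientation: [0.012, -0.017, 0.793, -0.609]
wrist_force: [0.1, 0.5, 1.0]
finger_gap: 0.0605
```

```bash
python3 - <<'E'
from h import *
log()
p=look('wrist','w7.png'); w=cloud(p); look('scene','c7.png')
X=w.reshape(-1,3); X=X[~np.isnan(X[:,0])]
k=X[(abs(X[:,0]-.525)<.015)&(X[:,2]>.06)&(X[:,1]>-.09)&(X[:,1]<.1)&(X[:,2]<.12)]
print(len(k)); pf=np.polyfit(k[:,1],k[:,2],1); print(pf)
k=X[(abs(X[:,0]-.525)<.05)&(X[:,2]>.065)&(X[:,2]<.1)&(X[:,1]<.1)&(X[:,1]>-.1)]
print(cv2.minAreaRect(k[:,:2].astype(np.float32)),np.round(np.percentile(k,[1,50,99],axis=0),3))
E
```

```text
11.47 q [ 0.543  1.065  0.22   1.789 -1.009  1.129] p [0.5214 0.1225 0.0715] o [ 0.012 -0.017  0.793 -0.609] F [0.1 0.5 1. ] gap 0.06
2214
[0.04175192 0.07611054]
((0.5247660875320435, 0.014918498694896698), (0.05988205596804619, 0.1711917370557785), 3.032521963119507) [[ 0.498 -0.067  0.065]
 [ 0.512  0.038  0.08 ]
 [ 0.549  0.098  0.086]]
```

View pics/w7.png

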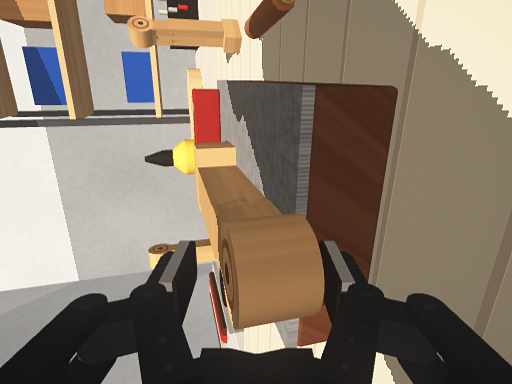

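View pics/c7.png

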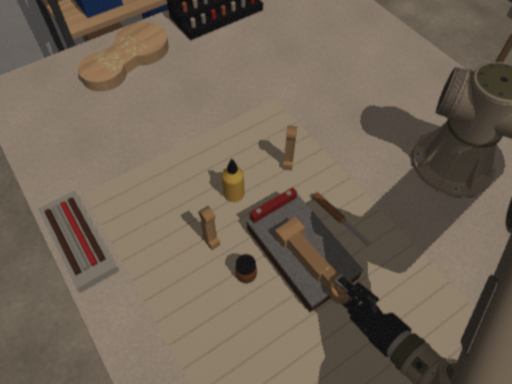

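The blank now lies flat: its top reaches 0.086 m and the force reading shows no load on the finger. I'll open the jaws a little more and back out level along +y.

move_arm(deltas=[-0.75,0,0,0,0,0,0,-0.75,0,0,0,0,0,0,-0.75,0,0.005,-0.019,0,0,0,-0.75,0,0.005,-0.019,0,0,0,-0.75,0,0.005,-0.019,0,0,0,-0.75,0,0.005,-0.019,0,0,0,-0.75,0,0.005,-0.019,0,0,0,-0.75,0,-0.02,-0.005,0,0,0,-0.75,0,-0.02,-0.005,0,0,0])

```text
clock: 12.7
tcp_pos: [0.5177, 0.2196, 0.1152]
orientation: [0.012, -0.017, 0.793, -0.609]
wrist_force: [0.6, 0.3, -0.2]
finger_gap: 0.0745
```

```bash
cat > np.txt <<'E'
E
cat >> h.py <<'E'
def neckpose(p,lo=.078,hi=.094):
    X=cloud(p).reshape(-1,3); X=X[~np.isnan(X[:,0])]
    k=X[(X[:,0]>.46)&(X[:,0]<.59)&(X[:,2]>lo)&(X[:,2]<hi)&(X[:,1]<.17)&(X[:,1]>-.124)]
    sh=k[(k[:,1]>k[:,1].min()+.06)&(k[:,1]<k[:,1].max()-.06)]
    # centre line of shaft via edges per y-bin
    ys=np.arange(sh[:,1].min(),sh[:,1].max(),.006);c=[]
    for y in ys:
        b=sh[(sh[:,1]>=y)&(sh[:,1]<y+.006)]
        if len(b)>5:c.append((y+.003,(b[:,0].min()+b[:,0].max())/2))
    c=np.array(c); pf=np.polyfit(c[:,0],c[:,1],1)
    print('n',len(k),'y',np.round(np.percentile(k[:,1],[.5,99.5]),4),'z',np.round(np.percentile(k[:,2],[5,50,95]),4),'x=',np.round(pf,4))
    return pf
E
python3 - <<'E'
from h import *
log()
for n in('scene','side','wrist'):
    p=look(n,n+'8.png')
    try: neckpose(p)
    except Exception as e: print(n,e)
t=np.array([.52,.21,.12])
st=rows(line(t,toolT(0),8),1)
E
```

```text
12.7 q [ 0.665  1.143  0.505  2.073 -0.901  1.224] p [0.5177 0.2196 0.1152] o [ 0.012 -0.017  0.793 -0.609] F [ 0.6  0.3 -0.2] gap 0.075
n 1710 y [-0.07    0.1475] z [0.0824 0.087  0.0898] x= [-0.0778  0.5329]
n 1459 y [-0.1223  0.1441] z [0.0823 0.0842 0.0858] x= [-0.0216  0.5283]
n 2789 y [-0.0689  0.1491] z [0.0792 0.0852 0.086 ] x= [-0.0735  0.5305]
[1, -0.0002, -0.0008, 0.001, -9.4, 0, 0, 1, -0.0001, -0.001, 0.0009, -9.3, 0, 0, 1, -0.0002, -0.0011, 0.0008, -9.4, 0, -0.1, 1, -0.0002, -0.0011, 0.0005, -9.3, 0, 0, 1, -0.0002, -0.0013, 0.0004, -9.4, 0, 0, 1, -0.0001, -0.0013, 0.0001, -9.3, 0, 0, 1, -0.0002, -0.0013, -0.0001, -9.4, 0, 0, 1, -0.0002, -0.0013, -0.0003, -9.3, 0, -0.1]
end q [ 0.24  0.35 -0.21  1.01 -0.    0.2 ] [0.52003647 0.21000057 0.11999923]
```

View pics/scene8.png

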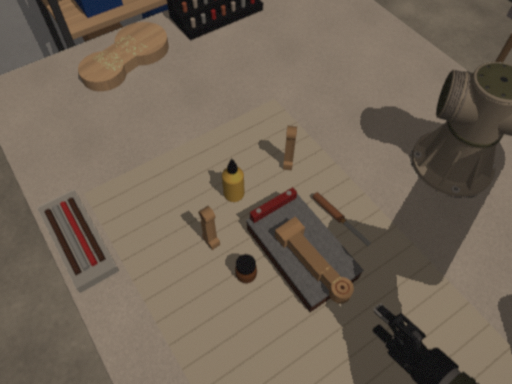

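View pics/wrist8.png

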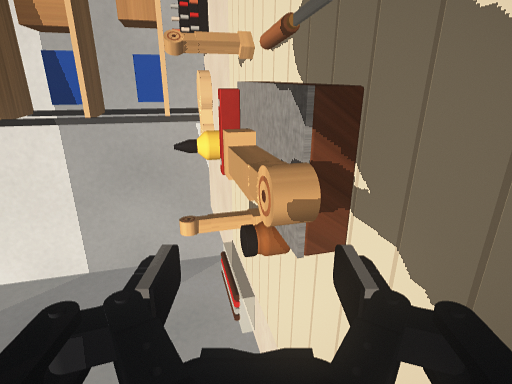

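The scene view shows the blank flat on the felt from (290,232) to (341,289), free of the gripper. Next I'll turn the tool to point down, shut the jaws, and measure from there.

move_arm(deltas=[1,0,-0.001,0.001,-9.4,0,0,1,0,-0.001,0.001,-9.3,0,0,1,0,-0.001,0.001,-9.4,0,0,1,0,-0.001,0.0005,-9.3,0,0,1,0,-0.001,0.0005,-9.4,0,0,1,0,-0.0015,0,-9.3,0,0,1,0,-0.0015,0,-9.4,0,0,1,0,-0.0015,0,-9.3,0,0,1,0,0,0,0,0,0])

```text
clock: 13.98
tcp_pos: [0.518, 0.2067, 0.1179]
orientation: [0.0, -0.018, 1.0, -0.002]
wrist_force: [0.2, -0.2, -0.3]
finger_gap: -0.0004
```

```bash
cat >> h.py <<'E'
def heelscroll(p):
    X=cloud(p).reshape(-1,3); X=X[~np.isnan(X[:,0])]
    k=X[(X[:,0]>.46)&(X[:,0]<.59)&(X[:,2]>.08)&(X[:,2]<.092)&(X[:,1]<.17)&(X[:,1]>-.128)]
    z=np.median(k[:,2]); k=k[abs(k[:,2]-z)<.003]
    lo,hi=np.percentile(k[:,1],[.3,99.7])
    f=lambda a:(lambda b:(b[:,0].min()+b[:,0].max())/2)(a)
    h=k[(k[:,1]>lo+.006)&(k[:,1]<lo+.030)]; s=k[(k[:,1]>hi-.034)&(k[:,1]<hi-.014)]
    xh,xs=f(h),f(s); print('z',round(z,4),'y',round(lo,4),round(hi,4),'heel x',round(xh,4),'scroll x',round(xs,4),'yaw',round((xh-xs)/(hi-lo-.042),4))
E
python3 - <<'E'
from h import *
log()
for n in('scene','side','wrist'):
    p=look(n,n+'9.png')
    try: heelscroll(p)
    except Exception as e: print(n,e)
E
```

```text
13.97 q [ 0.238  0.348 -0.218  1.004 -0.003  0.202] p [0.518  0.2067 0.1179] o [ 0.    -0.018  1.    -0.002] F [ 0.2 -0.2 -0.3] gap -0.0
z 0.0869 y -0.0711 0.1479 heel x 0.5306 scroll x 0.522 yaw 0.0485
z 0.0841 y 0.1199 0.1456 heel x 0.5193 scroll x 0.5194 yaw 0.0082
z 0.0856 y 0.0562 0.1485 heel x 0.5264 scroll x 0.5206 yaw 0.1155
```

View pics/wrist9.png

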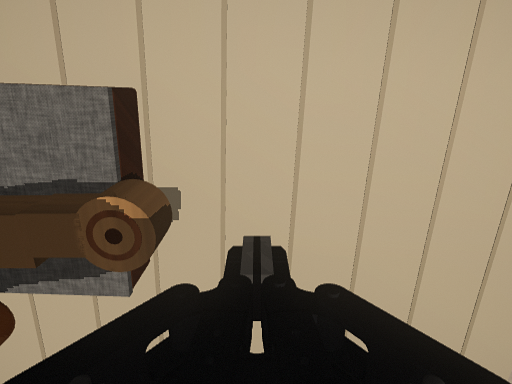

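View pics/side9.png

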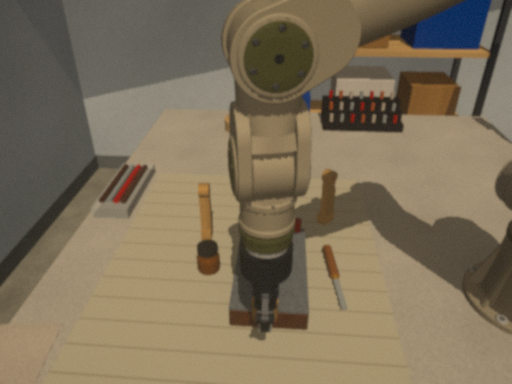

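The wrist view shows the scroll disc at about (115,235) and the shut fingers at (258,255). The blank's scroll is at x≈0.521 with yaw ≈0.048. Now I'll lower the fingers beyond the scroll end and push along −y.

move_arm(deltas=[1,-0.001,-0.003,0.01,0,0,1,1,-0.001,-0.003,0.01,0,0,1,1,-0.001,-0.003,0.01,0,0,0,1,0,-0.003,0.01,0,0,0,1,0,-0.003,0.008,0,0,0,1,0,0,0,0,0,0])

```text
clock: 14.88
tcp_pos: [0.5206, 0.1942, 0.0683]
orientation: [-0.001, -0.003, 1.0, -0.002]
wrist_force: [-0.2, -0.3, -0.3]
finger_gap: 0.0
```

```bash
python3 - <<'E'
from h import *
log()
E
```

```text
14.88 q [ 0.214  0.392 -0.289  0.893 -0.003  0.208] p [0.5206 0.1942 0.0683] o [-0.001 -0.003  1.    -0.002] F [-0.2 -0.3 -0.3] gap 0.0
```

move_arm(deltas=[1,0,-0.005,0,0,0,0,1,0,-0.005,0,0,0,0,1,0,-0.005,0,0,0,0,1,0,-0.004,0,0,0,0,1,0,-0.004,0,0,0,0,1,0,-0.004,0,0,0,0,1,-0.0003,-0.004,0,0,0,0,1,-0.0003,-0.004,0,0,0,0,1,-0.0003,-0.004,0,0,0,0,1,-0.0003,-0.004,0,0,0,0])

```text
clock: 16.12
tcp_pos: [0.5227, 0.1515, 0.0692]
orientation: [-0.0, -0.003, 1.0, -0.001]
wrist_force: [0.5, 1.5, -0.6]
finger_gap: -0.0001
```

```bash
python3 - <<'E'
from h import *
log()
p=look('scene','c10.png'); heelscroll(p)
E
```

```text
16.12 q [ 0.136  0.37  -0.319  0.882 -0.003  0.13 ] p [0.5227 0.1515 0.0692] o [-0.    -0.003  1.    -0.001] F [ 0.5  1.5 -0.6] gap -0.0
z 0.0868 y -0.0841 0.1508 heel x 0.5317 scroll x 0.5353 yaw -0.019
```

View pics/c10.png

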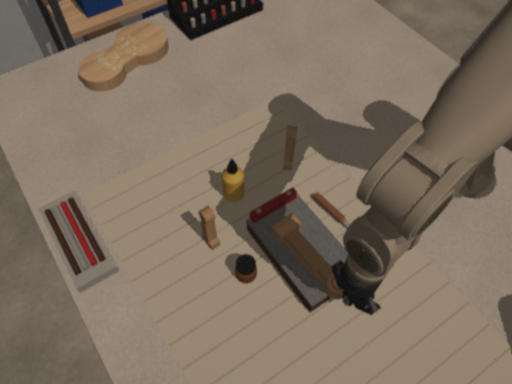

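The scene view shows the fingers at the scroll end (350,290) and the heel edge at y=−0.084, so the blank is sliding. I'll continue.

move_arm(deltas=[1,-0.0003,-0.004,0,0,0,0,1,-0.0003,-0.004,0,0,0,0,1,-0.0003,-0.004,0,0,0,0,1,-0.0003,-0.004,0,0,0,0,1,0,-0.004,0,0,0,0,1,0,-0.004,0,0,0,0,1,0,-0.004,0,0,0,0,1,0,-0.003,0,0,0,0,1,0,-0.002,0,0,0,0])

```text
clock: 17.3
tcp_pos: [0.5241, 0.1184, 0.0694]
orientation: [-0.0, -0.003, 1.0, -0.002]
wrist_force: [0.1, 1.8, -1.4]
finger_gap: 0.0
```

```bash
python3 - <<'E'
from h import *
log()
p=look('scene','c11.png'); 
X=cloud(p).reshape(-1,3); X=X[~np.isnan(X[:,0])]
for y in np.arange(-.14,-.07,.005):
    b=X[(X[:,0]>.505)&(X[:,0]<.555)&(X[:,1]>=y)&(X[:,1]<y+.005)&(X[:,2]>.03)]; print(round(y,3),np.round(np.percentile(b[:,2],[10,50,90]),3),len(b))
E
```

```text
17.3 q [ 0.074  0.358 -0.337  0.876 -0.003  0.068] p [0.5241 0.1184 0.0694] o [-0.    -0.003  1.    -0.002] F [ 0.1  1.8 -1.4] gap 0.0
-0.14 [0.078 0.081 0.083] 42
-0.135 [0.079 0.081 0.083] 31
-0.13 [0.068 0.078 0.082] 84
-0.125 [0.073 0.073 0.073] 1
-0.12 [0.085 0.086 0.087] 11
-0.115 [0.085 0.087 0.089] 38
-0.11 [0.085 0.087 0.089] 38
-0.105 [0.085 0.087 0.09 ] 40
-0.1 [0.085 0.087 0.089] 37
-0.095 [0.085 0.087 0.089] 40
-0.09 [0.086 0.087 0.089] 36
-0.085 [0.074 0.086 0.09 ] 54
-0.08 [0.063 0.086 0.089] 44
-0.075 [0.059 0.086 0.089] 37
-0.07 [0.057 0.086 0.088] 43
```

View pics/c11.png

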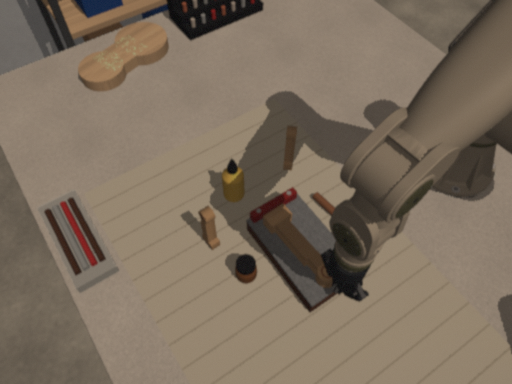

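The scene view shows the heel at about (280,212), just short of the stop. From here it's small steps, watching the force.

move_arm(deltas=[1,0,-0.0015,0,0,0,0,1,0,-0.0015,0,0,0,0,1,0,-0.0015,0,0,0,0,1,0,-0.001,0,0,0,0])

```text
clock: 17.85
tcp_pos: [0.5242, 0.1131, 0.0694]
orientation: [-0.0, -0.003, 1.0, -0.002]
wrist_force: [0.2, 0.9, -1.4]
finger_gap: -0.0002
```

move_arm(deltas=[1,0,-0.001,0,0,0,0,1,0,-0.001,0,0,0,0])

```text
clock: 18.1
tcp_pos: [0.5241, 0.1111, 0.0694]
orientation: [-0.0, -0.003, 1.0, -0.002]
wrist_force: [0.0, 1.2, -0.7]
finger_gap: 0.0001
```

move_arm(deltas=[1,0,-0.001,0,0,0,0,1,0,0,0,0,0,0])

```text
clock: 18.35
tcp_pos: [0.5241, 0.11, 0.0694]
orientation: [-0.0, -0.003, 1.0, -0.002]
wrist_force: [-0.7, 0.1, -1.4]
finger_gap: 0.0001
```

move_arm(deltas=[1,0,-0.0007,0,0,0,0,1,0,-0.0007,0,0,0,0])

```text
clock: 18.6
tcp_pos: [0.5243, 0.1097, 0.0695]
orientation: [-0.0, -0.003, 1.0, -0.0]
wrist_force: [0.3, 6.6, -1.8]
finger_gap: 0.0001
```

move_arm(deltas=[1,0,-0.0007,0,0,0,0,1,0,-0.0003,0,0,0,0])

```text
clock: 18.85
tcp_pos: [0.5246, 0.1095, 0.0696]
orientation: [0.0, -0.004, 1.0, 0.0]
wrist_force: [-0.4, 9.2, -0.3]
finger_gap: 0.0002
```

The force has risen to 9 N, so the blank is against the stop. I'll back off and check.

move_arm(deltas=[1,0,0.004,0,0,0,0,1,0,0.02,0,0,0,0,1,0,0.03,0,0,0,0,1,0,0.03,-0.03,0,0,0,1,0,0.04,-0.04,0,0,0,1,0,0.04,-0.05,0,0,0,1,0,0.04,-0.05,0,0,0,1,0,0.04,-0.05,0,0,0,1,0,0,0,0,0,0])

```text
clock: 19.98
tcp_pos: [0.524, 0.3539, 0.2899]
orientation: [0.004, -0.005, 1.0, 0.001]
wrist_force: [0.1, -1.3, -0.9]
finger_gap: -0.0002
```

```bash
python3 - <<'E'
from h import *
log()
for n in ('scene','side','wrist'):
    p=look(n,n+'12.png'); 
    try: heelscroll(p)
    except Exception as e: print(e)
    if n=='wrist': continue
    w=cloud(p)
    for t in ['glue','jar','gouge']:
        for d in imaging.cut_out(p,t)[:1]:
            q=w[d['mask']]; q=q[~np.isnan(q[:,0])]; print(n,t,np.round(np.percentile(q,[3,50,97],axis=0),3).tolist())
    X=w.reshape(-1,3); X=X[~np.isnan(X[:,0])]
    s=X[(abs(X[:,2]-.08)<.0035)&(X[:,1]<-.124)&(X[:,1]>-.16)&(abs(X[:,0]-.515)<.08)]
    print('stop',np.round(cv2.boxPoints(cv2.minAreaRect(s[:,:2].astype(np.float32))),4).tolist())
E
```

```text
19.98 q [ 0.468  0.419  0.315  1.459 -0.002  0.458] p [0.524  0.3539 0.2899] o [ 0.004 -0.005  1.     0.001] F [ 0.1 -1.3 -0.9] gap -0.0
z 0.0869 y -0.1248 0.0931 heel x 0.534 scroll x 0.5252 yaw 0.0503
scene glue [[0.541, -0.264, 0.006], [0.569, -0.238, 0.087], [0.588, -0.225, 0.143]]
scene jar [[0.639, -0.063, 0.012], [0.663, -0.036, 0.064], [0.682, -0.02, 0.069]]
scene gouge [[0.367, -0.118, 0.01], [0.382, -0.046, 0.018], [0.396, 0.05, 0.025]]
stop [[0.45320001244544983, -0.12540000677108765], [0.45350000262260437, -0.1469999998807907], [0.5827999711036682, -0.1451999992132187], [0.5824999809265137, -0.12359999865293503]]
z 0.0843 y 0.0603 0.0916 heel x 0.5038 scroll x 0.5021 yaw -0.1554
side jar [[0.631, -0.061, 0.001], [0.652, -0.027, 0.041], [0.676, -0.018, 0.065]]
side gouge [[0.363, -0.115, 0.009], [0.377, -0.031, 0.014], [0.393, 0.061, 0.021]]
stop [[0.45159998536109924, -0.14110000431537628], [0.4609000086784363, -0.1412000060081482], [0.4611999988555908, -0.12449999898672104], [0.45179998874664307, -0.12430000305175781]]
z 0.0854 y 0.0626 0.0953 heel x 0.5233 scroll x 0.5235 yaw 0.0253
```

View pics/scene12.png

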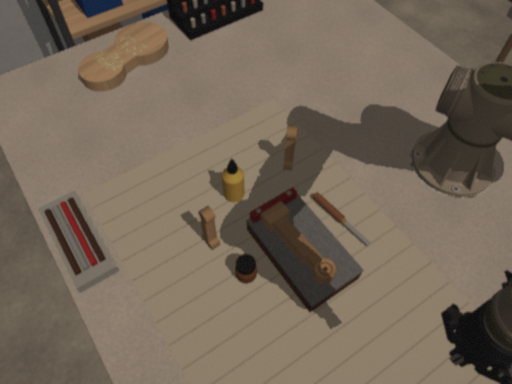

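View pics/side12.png

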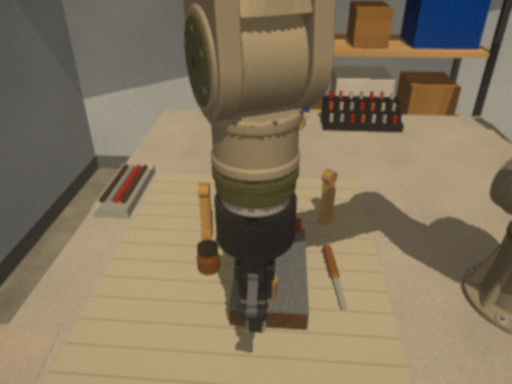

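View pics/wrist12.png

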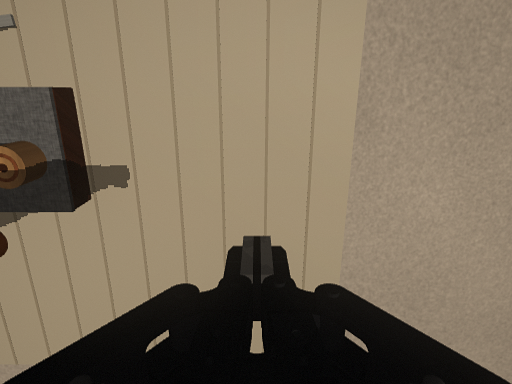

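The scene view shows the heel against the red stop at about (275,208), the blank flat and the bystanders unmoved. I want a better yaw reading, so I'll go overhead with the wrist camera.

move_arm(deltas=[1,0,-0.03,-0.01,0,0,0,1,0,-0.03,-0.01,0,0,0,1,0,-0.035,-0.01,0,0,0,1,0,-0.035,-0.01,0,0,0,1,0,-0.035,-0.01,0,0,0,1,0,-0.035,-0.01,0,0,0,1,0,-0.035,-0.01,0,0,0,1,0,-0.035,0,0,0,0,1,0,-0.035,0,0,0,0,1,0,0,0,0,0,0])

```text
clock: 21.68
tcp_pos: [0.5246, 0.0424, 0.3558]
orientation: [-0.001, -0.001, 1.0, -0.002]
wrist_force: [-0.4, 0.5, 0.1]
finger_gap: -0.0001
```

```bash
python3 - <<'E'
from h import *
log()
p=look('wrist','w13.png'); heelscroll(p); w=cloud(p); X=w.reshape(-1,3); X=X[~np.isnan(X[:,0])]
f=X[(abs(X[:,2]-.05)<.003)&(abs(X[:,0]-.515)<.1)&(abs(X[:,1])<.2)]
print(len(f),np.round(cv2.boxPoints(cv2.minAreaRect(f[:,:2].astype(np.float32))),4).tolist())
k=X[(X[:,0]>.46)&(X[:,0]<.59)&(abs(X[:,2]-.0855)<.003)&(X[:,1]<.12)&(X[:,1]>-.13)]
k=k[(k[:,1]<k[:,1].min()+.034)]; print('heel',np.round(cv2.boxPoints(cv2.minAreaRect(k[:,:2].astype(np.float32))),4).tolist())
E
```

```text
21.68 q [-0.07   0.214  0.189  1.547 -0.003 -0.072] p [0.5246 0.0424 0.3558] o [-0.001 -0.001  1.    -0.002] F [-0.4  0.5  0.1] gap -0.0
z 0.0855 y -0.1247 0.0928 heel x 0.5312 scroll x 0.5234 yaw 0.0441
13390 [[0.439300000667572, 0.11349999904632568], [0.4404999911785126, -0.14650000631809235], [0.5907999873161316, -0.14589999616146088], [0.5896999835968018, 0.11420000344514847]]
heel [[0.5008999705314636, -0.0925000011920929], [0.5023000240325928, -0.12639999389648438], [0.5625, -0.12399999797344208], [0.5612000226974487, -0.09009999781847]]
```

View pics/w13.png

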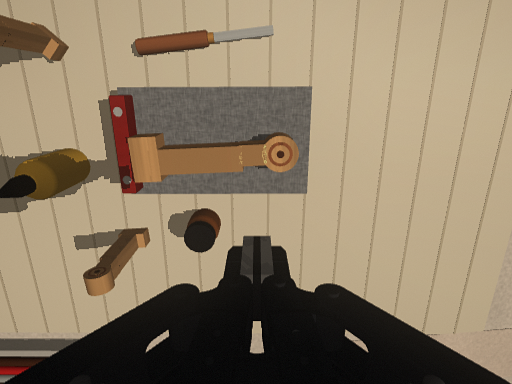

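The overhead wrist view shows the blank along the board, with its heel (145,158) against the stop and its scroll (281,153) on the board. The angle to the board is about 0.04 rad, within the 0.08 limit, and the heel is about 16 mm off the centre line. I'm handing it in.

```bash
python3 -c "
from h import *
print(order.hand_in())"
```

```text
the job is handed in; nothing more can be done
None
```

I tipped the blank over and pushed it home against the red stop, then handed the job in at about 22 s. `hand_in` reports no verdict.

**How it was done:** I straddled the standing blank with the jaws held about 46 mm apart, so it was never gripped. I turned the tool with it past its balance point and let it down on the lower finger. Then I backed out level and pushed the scroll end along the board with shut fingers until the force rose to about 9 N.

**Last checks:**

| Check | Measured | Limit |
|---|---|---|
| Height of the blank's top | about 0.0855 m, as expected lying flat on the felt | – |
| Gap at heel centre to stop | about 1 mm | 5 mm |
| Heel offset from centre line | about 16 mm | 45 mm |
| Angle to the board | about 0.04 rad | 0.08 rad |

- **Bystanders:** the jar and gouge stayed where they were in both fixed views. The glue bottle was unmoved in the scene view, but the arm hid it from the side view.
- **Robot:** it was clear of everything at hand-in.

**Disagreements:**
- **Heel not fully square:** the heel face did not quite square up to the stop. One corner touches and the other stands about 2 mm off. I left it because it was within the limits.
- **Unreliable angle readings:** with the arm in the way, the side view and the earlier wrist view gave unusable blank angles. I relied on the last overhead wrist view instead, which the scene view backed up to about 0.01 rad.

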